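# Mount the bobbin winder on its bench base

## Robot

A 6-joint arm with a two-finger parallel gripper is mounted at the origin on a cart in front of the work surface, level with it; the furniture and walls round the work are solid. World frame = base frame: x ahead of the robot, y to its left, z up, the work surface at z = 0. Lengths are in m, angles in rad, forces in N, time in s.
With the tool pointing down it reaches from about 0.325 to 0.9 m from the base axis. Payload 3.5 kg.
Tool frame: the origin (TCP) lies midway between the tips of the shut fingers; the grasp point (between the pads) lies 19 mm behind it; z points along the fingers, y is the line along which they close (so a half turn about z gives the same grasp; the last joint's range is limited). The gripper opens to 85 mm and grips with 20 to 120 N. Pads are 22 mm wide; open, the fingers measure 114 mm over their backs; the gripper's body (76 mm by 85 mm) begins 54 mm behind the grasp point. The pads swing forward as they close: fully open they stand 13 mm farther back than shut.
Start: joints at [1.134, 0.276, -0.026, 1.268, 0, 1.467], TCP at [0.205, 0.59, 0.231] pointing down, gripper open.
Joint ranges: [-3.12, 3.12], [-0.85, 1.88], [-1.08, 1.24], [-1.95, 2.15], [-1.57, 1.53], [-3.14, 3.14]. Speed limits (rad/s): [2.57, 2.57, 3.14, 3.14, 3.14, 3.14].

## Interface

Orientations are given as [roll, pitch, yaw] about the fixed x, y, z axes, in that order (R = Rz(yaw) Ry(pitch) Rx(roll)).
In Python, from plant import arm gives the robot as it stands. The module is installed in compiled form; this text tells all that it offers.
- The arm moves only by the tool apply_moves, never from a script. Its argument "targets" is text: rows parted by semicolons, each of 7 numbers parted by spaces: the shift along the tool's x, y, z in cm, then the turn, a rotation vector about the tool's x, y, z in rad, then the opening, from 0 (shut) to 1 (fully open). In form: dx dy dz rx ry rz hand; .... A call has 1 to 20 rows; each row shifts and turns the commanded pose from where the row before left it, along the tool's axes as they then stand; what a row does not reach is not made up. A row lasts 1/8 s, in which the tool goes at most 62.5 mm and 10.7 degrees, less where a joint would pass 70% of its speed; a pose out of reach is approached as far as the arm can. A call is refused whole if a number of a shift passes 6.25 or a number of a turn 0.188, either way. A call with a gripper value outside its range is refused whole. The fingers move at their own pace and stop on an object; "force" is the grip in N (left out, the last holds). Time passes only in rows, so rows that do not move let the fingers close. It gives the time, the measured TCP pose, the force, the opening and the grip force at its end, in the units of the state.
- arm.observe(): the state, without advancing time (a new reading comes with each control period).
- arm.capture(name): name is "side" or "top" or "wrist"; returns (picture, depth): 480x640x3 uint8, red, green, blue; 480x640 float32, m along the optical axis (not along the pixel's ray), 0 where there is no reading.
- arm.camera_model(name): a dict with "fx", "fy", "cx", "cy" (pixels), "D" ([k1, k2, p1, p2, k3] as OpenCV has them; the pictures are not rectified), "extrinsics" (4x4, takes a point from camera to world coordinates). Camera axes: x right, y up, looking along -z (the intrinsics and any distortion apply to the point x, -y, -z); pixel columns grow to the right and rows downward; lengths in m; the calibration is good to about 2 mm. A picture is of the moment at which its call begins: read the wrist's pose just before it. camera_model takes no time and is no camera call; for the wrist camera it gives the pose at the moment of the call.
- arm.hand_in(): hands the job in; it is judged then, once.
The state is a dict: "clock": time; "qpos": joint angles; "joint_vel": joint speeds; "joint_torque": joint torques, N m; "eef_pos": TCP position; "tcp_rot": TCP orientation; "contact_force": force on the tool from outside, world axes, zero at the start; "ft_torque": the same for the moment, N m; "gripper_width": opening from 0.0 (shut) to 1.0 (fully open); "grasp_force": force on a finger pad.
Only numpy, scipy, OpenCV 4.12 (cv2) and the standard library are available. Lean on these libraries where they do the work, as an engineer would, in place of code of your own. Each camera call takes 0.05 s, during which the arm holds its last target. There are 200 camera calls.

## Task

Mount the bobbin winder on its bench base: let the two keyholes of its foot plate drop over the base's two screw heads until the plate lies flat, then slide it along, narrow slots onto the screws, until it stops and the spring tongue snaps up behind it, and let go. The screws were set by eye, so feel for the heads and never force the plate. Leave the spool and the screwdriver beside the base where they are.

Things in the scene. Friction and masses are not known exactly. Their poses are not given: they have to be found in the camera images.
- winder: Bobbin winder, about 0.35 kg. Origin: centre of the underside of its flat grey metal foot plate, 144 mm along x, 54 along y, 4 thick. On it a white housing (x -34 to +13, y -16 to +16, top z 42 mm) with a small steel thread tension post on top (x -25, to z 54) and a grey deck with a filled bobbin on a spindle (x +10 to +36, to z 41). A keyhole goes through the plate at each end, on y = 0.
- winder_grip (a point): Middle of the winder's white housing, 26 mm above the plate's underside; axes as the winder's. The housing's flat sides stand 32 mm apart across y: grip here.
- keyhole_rear (a point): Centre of the round entry hole (16 mm in diameter, right through) of the rear keyhole, on the plate's underside, at winder x = -45 mm. A slot 9 mm wide runs from it toward winder -x; its round end is 19.5 mm from this point.
- keyhole_front (a point): The same for the front keyhole, at winder x = +57 mm. Its slot too runs toward winder -x.
- bench_base: Grey cast bench base, 232 (x) x 88 (y) x 12 mm, fixed to the table; origin: centre of its underside. A light grey metal shoe (184 x 64 mm, on thin rubber, flat top at z = 18) with two screws and a spring tongue is clamped in its slot. Mounted, the plate lies on the shoe (winder origin at z = 18), winder x along base x. Sliding to lock goes toward base +x.
- screw_rear (a point): Where the top of the rear screw's head would be with the shoe in mid-slot (base x = -51, y = 0, z = 28 mm). The shoe was clamped by eye: the real screws stand anywhere from 10 mm before to 10 mm beyond along base x (both alike, not measured; y and z true). Shank 6 mm, domed head 12 mm in diameter and 4 mm high, 6 mm of free shank below it.
- screw_front (a point): The same for the front screw (base x = +51 mm). Once over the heads the entry holes have 2 mm of play all round; the plate then slides 16.5 mm toward base +x until the ends of its slots stop hard on the shanks.
- tongue (a joint): Spring tongue, a steel leaf at the shoe's -x end, tip 63 mm behind the shoe's middle. 0 rad: up, tip 5 mm above the shoe. The plate presses it flush (about 0.16 rad, about 2 N) as it drops over the screws; after some 15 mm of sliding the plate's rear end clears the tip and it springs up behind it.
- spool_cream: Bystander: spool of cream thread standing on end behind the base (base +y side), 29 mm in diameter, 54 mm tall; origin: centre of its foot.
- stub_screwdriver: Bystander: stub screwdriver lying in front of the base (base -y side), 20 x 96 x 21 mm, long along its y; origin: under its middle.

How it is judged:
By the outcome, as a careful person would: the job done as asked, in the order asked, and still so for the second after the job is handed in, with the robot touching nothing.
It also fails if it takes over 51 s, if anything falls off the work surface, if the arm or the gripper's body presses on something with over 40 N, if the wrist force passes 120 N, or if a joint passes its speed limit or range.

## Working session

There is one attempt and no reset: what is moved stays moved. The work goes in short steps, Python scripts to look and compute and a tool call to move; the robot and the scene stay as the last step left them, time stands still between calls to the robot, and variables do not carry over. Pictures are saved under pics/ and viewed, at most 10 in all, crops included, and the job is handed in when it is done.

Besides the shell and the picture viewer there is one more tool, called in YAML: its name, and indented under it one key for each argument. apply_moves: Moves the arm, as the interface text tells. Its arguments: {"type":"object","properties":{"targets":{"type":"string"},"force":{"type":"number"}},"required":["targets"]}

```bash
mkdir -p pics
cat > h.py <<'E'
import numpy as np, cv2
from plant import arm
def pts(name, dep, M):
    # per-pixel world points
    h,w=dep.shape
    K=np.array([[M['fx'],0,M['cx']],[0,M['fy'],M['cy']],[0,0,1.]])
    u,v=np.meshgrid(np.arange(w),np.arange(h))
    n=cv2.undistortPoints(np.stack([u,v],-1).reshape(-1,1,2).astype(np.float64),K,np.array(M['D'],float)).reshape(h,w,2)
    c=np.stack([n[...,0]*dep,-n[...,1]*dep,-dep,np.ones_like(dep)],-1)
    return (c@np.array(M['extrinsics']).T)[...,:3]
def look(name,tag=None):
    M=arm.camera_model(name); im,d=arm.capture(name)
    if tag: cv2.imwrite(f'pics/{tag}.png',im[...,::-1])
    return im,d,pts(name,d,M),M
E
python3 - <<'E'
from h import *
s=arm.observe(); print({k:np.round(v,3) for k,v in s.items()})
for n in('top','side'):
    im,d,P,M=look(n,n); np.savez(f'{n}.npz',im=im,d=d,P=P); print(n,np.round(M['extrinsics'],3).tolist(),(d==0).mean())
a=cv2.imread('pics/top.png');b=cv2.imread('pics/side.png')
E
```

```text
{'clock': np.float64(0.0), 'qpos': array([ 1.134,  0.277, -0.028,  1.268,  0.   ,  1.467]), 'joint_vel': array([-0.001,  0.   , -0.   ,  0.   ,  0.001,  0.001]), 'joint_torque': array([-0.0000e+00, -4.4551e+01,  2.9520e+01,  1.6000e-02, -0.0000e+00,
       -0.0000e+00]), 'eef_pos': array([0.204, 0.59 , 0.23 ]), 'tcp_rot': array([-3.139, -0.   ,  2.808]), 'contact_force': array([-0.312, -0.278, -0.242]), 'ft_torque': array([-0.026,  0.047, -0.018]), 'grasp_force': np.float64(0.0), 'gripper_width': np.float64(1.001)}
top [[-0.009, 0.987, -0.159, 0.46], [-1.0, -0.011, -0.009, 0.079], [-0.011, 0.159, 0.987, 1.02], [0.0, 0.0, 0.0, 1.0]] 0.0037337239583333333
side [[0.458, 0.693, -0.557, 0.061], [-0.889, 0.365, -0.278, -0.207], [0.011, 0.622, 0.783, 0.85], [0.0, 0.0, 0.0, 1.0]] 0.00390625
```

View pics/top.png

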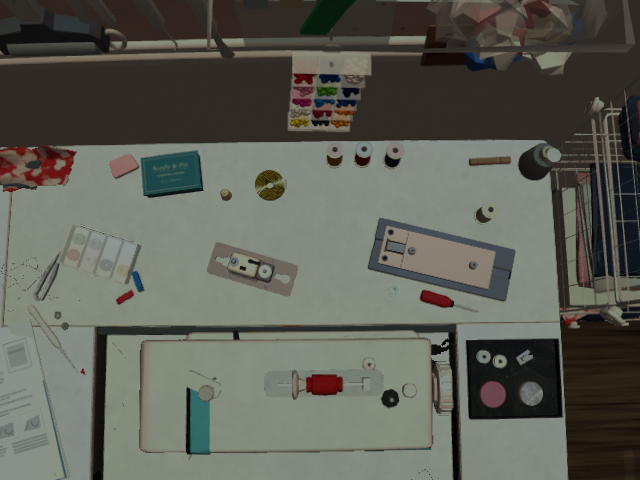

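View pics/side.png

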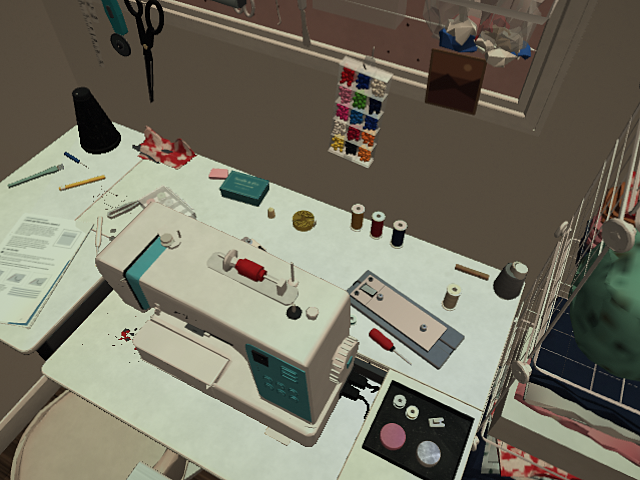

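The top view shows the winder at about (252,268) with its bobbin end to the right. The base is centred near (441,260), with its tongue end on the left near (395,246) and screws near (411,251) and (473,265). The spool is at (485,214) and the screwdriver at (440,299). The sewing machine stands between the arm and the work.

Run:
```python
from h import *
z=np.load('top.npz');im=z['im'];P=z['P'];d=z['d']
for (u,v) in [(252,268),(215,255),(290,285),(340,280),(441,260),(375,240),(411,251),(473,265),(440,270),(485,212),(437,298),(300,385),(160,350),(430,350)]:
    print((u,v),im[v,u],np.round(P[v,u],4))
c=np.hstack([cv2.resize(im[235:305,195:310],None,fx=5,fy=5,interpolation=cv2.INTER_CUBIC)])
c2=cv2.resize(im[205:320,360:525],None,fx=4.8,fy=4.8,interpolation=cv2.INTER_CUBIC)
cv2.imwrite('pics/c2.png',c2[...,::-1]);cv2.imwrite('pics/c1.png',c[...,::-1])
```

```text
(252, 268) [141 147 124] [0.5707 0.1952 0.0419]
(215, 255) [105  98  89] [0.5971 0.2612 0.0047]
(290, 285) [109 102  93] [0.5465 0.1371 0.0025]
(340, 280) [133 141 129] [0.554  0.055  0.0011]
(441, 260) [138 128 115] [ 0.5834 -0.1098  0.0165]
(375, 240) [41 46 51] [ 0.6181 -0.0031  0.0134]
(411, 251) [84 89 93] [ 0.5968 -0.0592  0.0308]
(473, 265) [58 64 69] [ 0.5734 -0.1593  0.0273]
(440, 270) [137 127 115] [ 0.567  -0.1074  0.0173]
(485, 212) [135 139 117] [ 0.6552 -0.1766  0.0527]
(437, 298) [98 21 23] [ 0.5216 -0.1006  0.0186]
(300, 385) [130 128 111] [0.4043 0.1107 0.2615]
(160, 350) [131 141 124] [0.4462 0.2864 0.2407]
(430, 350) [113 104  92] [ 0.4431 -0.0542  0.2139]
```

View pics/c2.png

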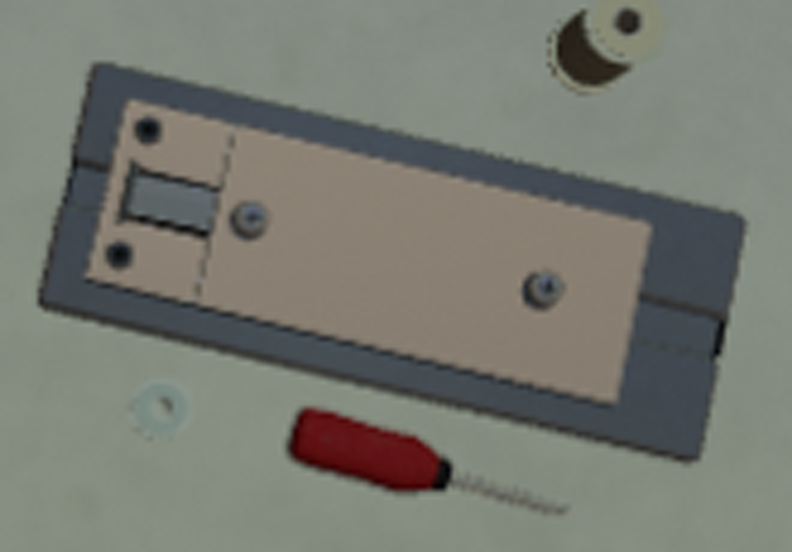

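View pics/c1.png

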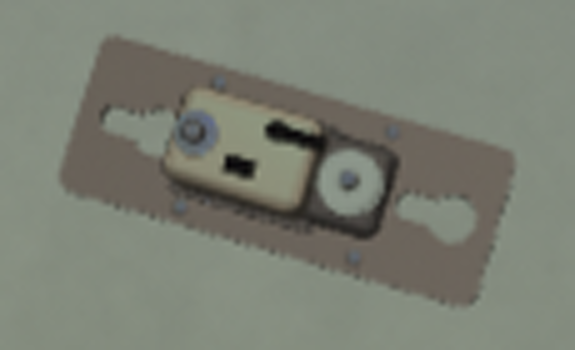

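The crops confirm it: the winder's slots and the tongue both point left, and both yaws run right and slightly down. The screw heads are at about (412.1,250.4) and (473.5,265.4) in the top image.

```bash
cat >> h.py <<'E'
def ray(uv,z,M):
    K=np.array([[M['fx'],0,M['cx']],[0,M['fy'],M['cy']],[0,0,1.]]);E=np.array(M['extrinsics'])
    n=cv2.undistortPoints(np.array(uv,float).reshape(-1,1,2),K,np.array(M['D'],float)).reshape(-1,2)
    r=np.c_[n[:,0],-n[:,1],-np.ones(len(n))]@E[:3,:3].T; o=E[:3,3]
    return o+r*((z-o[2])/r[:,2])[:,None]
def rect(mask,z,M,lo=300):
    mask=cv2.morphologyEx(mask.astype(np.uint8),cv2.MORPH_CLOSE,np.ones((3,3)))
    c=max(cv2.findContours(mask,cv2.RETR_EXTERNAL,cv2.CHAIN_APPROX_NONE)[0],key=cv2.contourArea)
    p=ray(c,z,M)[:,:2]; (ctr,wh,a)=cv2.minAreaRect((p*1000).astype(np.float32))
    b=cv2.boxPoints((ctr,wh,a)); e=max([b[1]-b[0],b[2]-b[1]],key=np.linalg.norm)
    yaw=np.arctan2(e[1],e[0]); yaw=yaw if np.sin(yaw)<0 else yaw+np.pi  # +x toward world -y
    return np.round(ctr,1),np.round(wh,1),round(float(np.arctan2(np.sin(yaw),np.cos(yaw))),4)
E
python3 - <<'E'
from h import *
z=np.load('top.npz');im=z['im'].astype(int);M=arm.camera_model('top')
w=np.zeros((480,640),bool)
R,G,B=im[...,0],im[...,1],im[...,2]
a=w.copy();a[235:305,195:310]=1
print('winder',rect(a&(R-B>8)&(R>G),.004,M))
a=w.copy();a[205:320,360:525]=1
print('shoe',rect(a&(R-B>8)&(R>G)&(R>100)&(G>90),.018,M))
print('base',rect(a&(B>R)&(R<75)|a&(R-B>8)&(R>G)&(R>100)&(G>90),.012,M))
print(np.round(ray([(412.1,250.4),(473.5,265.4)],.028,M)*1000,1))
E=np.array(arm.camera_model('wrist')['extrinsics']);print(np.round(E,3),{k:v for k,v in arm.camera_model('wrist').items() if k!='extrinsics'})
E
```

```text
winder (array([574. , 200.1]), array([144. ,  53.8]), -1.8632)
shoe (array([ 588.5, -102.9]), array([183.4,  63.2]), -1.8199)
base (array([ 586.2, -112.3]), array([229.2,  85.5]), -1.8181)
[[ 598.1  -61.4   28. ]
 [ 572.6 -159.9   28. ]]
[[ 0.327 -0.906 -0.27   0.134]
 [ 0.945  0.313  0.096  0.614]
 [-0.002 -0.287  0.958  0.374]
 [ 0.     0.     0.     1.   ]] {'fx': 355.88058254671597, 'fy': 355.88058254671597, 'cx': 326.0799370540472, 'cy': 243.16898122334516, 'D': array([0.01705319, 0.        , 0.        , 0.        , 0.        ])}
```

```bash
cat >> h.py <<'E'
from scipy.spatial.transform import Rotation as Ro
def plan(way,hand,s=None):
    "way: list of (x,y,z,yaw,nrows); prints rows in tool axes"
    o=arm.observe(); p=np.array(o['eef_pos']); y=Ro.from_euler('xyz',o['tcp_rot']).as_euler('xyz')[2]
    R=[]
    for x_,y_,z_,yw,n in way:
        dp=(np.array([x_,y_,z_])-p)/n; dy=(yw-y+np.pi)%(2*np.pi)-np.pi; dy/=n
        for i in range(n):
            t=Ro.from_euler('xyz',[np.pi,0,y]).inv().apply(dp)*100
            R.append(' '.join('%g'%round(v,2) for v in t)+' 0 0 %g %g'%(round(-dy,3),hand)); y+=dy
        p=np.array([x_,y_,z_])
    print('; '.join(R))
E
python3 -c "
from h import *
plan([(.40,.50,.28,3.5,5),(.577,.21,.16,-1.863,7)],1)"
```

```text
-4.28 -0.42 -1 0 0 -0.138 1; -4.18 -1 -1 0 0 -0.138 1; -4.01 -1.57 -1 0 0 -0.138 1; -3.75 -2.11 -1 0 0 -0.138 1; -3.42 -2.61 -1 0 0 -0.138 1; -0.91 -4.77 1.71 0 0 -0.131 1; -0.28 -4.85 1.71 0 0 -0.131 1; 0.36 -4.84 1.71 0 0 -0.131 1; 0.99 -4.75 1.71 0 0 -0.131 1; 1.6 -4.58 1.71 0 0 -0.131 1; 2.19 -4.33 1.71 0 0 -0.131 1; 2.74 -4.01 1.71 0 0 -0.131 1
```

apply_moves:
  targets: "-4.3 -0.4 -1 0 0 -0.138 1; -4.2 -1 -1 0 0 -0.138 1; -4 -1.6 -1 0 0 -0.138 1; -3.8 -2.1 -1 0 0 -0.138 1; -3.4 -2.6 -1 0 0 -0.138 1; -0.9 -4.8 1.7 0 0 -0.131 1; -0.3 -4.9 1.7 0 0 -0.131 1; 0.4 -4.8 1.7 0 0 -0.131 1; 1 -4.8 1.7 0 0 -0.131 1; 1.6 -4.6 1.7 0 0 -0.131 1; 2.2 -4.3 1.7 0 0 -0.131 1; 2.7 -4 1.7 0 0 -0.131 1; 0 0 0 0 0 0 1; 0 0 0 0 0 0 1"

```text
clock: 1.85
eef_pos: [0.5762, 0.2091, 0.162]
tcp_rot: [3.14, -0.0, -1.87]
contact_force: [0.1, 1.2, 0.2]
gripper_width: 0.999
grasp_force: 0.0
```

Run:
```python
from h import *
im,d,P,M=look('wrist','w1'); np.savez('w1.npz',im=im,d=d,P=P)
o=arm.observe();print(np.round(o['eef_pos'],4),np.round(o['tcp_rot'],4),o['clock'],o['qpos'])
print(np.round(M['extrinsics'],3).tolist())
```

```text
[0.5762 0.2097 0.1625] [ 3.1412e+00  3.0000e-04 -1.8684e+00] 1.9 [ 2.43448522e-01  2.98520726e-01 -1.46115866e-01  1.12630681e+00
  4.67682401e-04 -1.02977054e+00]
[[-0.956, -0.282, -0.084, 0.553], [0.294, -0.916, -0.274, 0.139], [0.001, -0.286, 0.958, 0.306], [0.0, 0.0, 0.0, 1.0]]
```

View pics/w1.png

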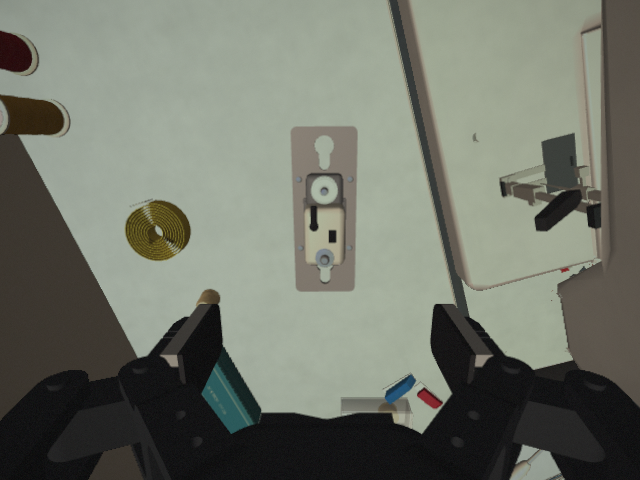

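The wrist view shows the winder upright around (324,208), with the front keyhole at the top (324,145), bobbin end away from the gripper, midway between the fingers.

Run:
```python
from h import *
im=np.load('w1.npz')['im'].astype(int);M=arm.camera_model('wrist')
R,G,B=im[...,0],im[...,1],im[...,2]
a=np.zeros((480,640),bool);a[115:300,280:370]=1
r=rect(a&(R-B>6)&(R>G),.004,M);print(r)
c,yw=np.array(r[0])/1000,r[2];u=np.array([np.cos(yw),np.sin(yw)])
# housing centre: white top at z=.042
h=a&(R>140)&(R-B>20)
g=c-.0105*u;print(g,yw, 'tool offset', arm.observe()['eef_pos'])
plan([(g[0],g[1],.03,yw,4),(g[0],g[1],.0085,yw,2)],1)
```

```text
(array([573.2, 200.5]), array([144.7,  53.9]), -1.8609)
[0.57620354 0.21056125] -1.8609 tool offset [0.57624485 0.20972479 0.16247135]
-0.02 0.01 3.31 0 0 -0.002 1; -0.02 0.01 3.31 0 0 -0.002 1; -0.02 0.01 3.31 0 0 -0.002 1; -0.02 0.01 3.31 0 0 -0.002 1; 0 -0 1.08 0 0 0 1; 0 -0 1.08 0 0 0 1
```

apply_moves:
  targets: "0 0 3.3 0 0 -0.002 1; 0 0 3.3 0 0 -0.002 1; 0 0 3.3 0 0 -0.003 1; 0 0 3.3 0 0 0 1; 0 0 1.1 0 0 0 1; 0 0 1.1 0 0 0 1; 0 0 0 0 0 0 1; 0 0 0 0 0 0 0.2; 0 0 0 0 0 0 0.2; 0 0 0 0 0 0 0.2; 0 0 0 0 0 0 0.2; 0 0 0 0 0 0 0.2; 0 0 0 0 0 0 0.2"
  force: 50

```text
clock: 3.52
eef_pos: [0.5775, 0.2091, 0.0091]
tcp_rot: [-3.14, 0.001, -1.862]
contact_force: [0.4, -1.2, 5.6]
gripper_width: 0.367
grasp_force: 50.8
```

```bash
python3 -c "
from h import *
plan([(.5775,.209,.07,-1.861,2),(.5893,-.0951,.085,-1.82,7)],.2)"
```

```text
0 -0 -3.05 0 0 -0 0.2; 0 -0 -3.05 0 0 -0 0.2; 4.11 -1.4 -0.21 0 0 -0.006 0.2; 4.12 -1.38 -0.21 0 0 -0.006 0.2; 4.13 -1.36 -0.21 0 0 -0.006 0.2; 4.14 -1.33 -0.21 0 0 -0.006 0.2; 4.15 -1.31 -0.21 0 0 -0.006 0.2; 4.15 -1.28 -0.21 0 0 -0.006 0.2; 4.16 -1.26 -0.21 0 0 -0.006 0.2
```

apply_moves:
  targets: "0 0 -1.5 0 0 0 0.2; 0 0 -3 0 0 0 0.2; 0 0 -1.5 0 0 0 0.2; 2 -0.7 -0.2 0 0 0 0.2; 4.1 -1.4 -0.2 0 0 -0.007 0.2; 4.1 -1.4 -0.2 0 0 -0.007 0.2; 4.1 -1.4 -0.2 0 0 -0.007 0.2; 4.1 -1.3 -0.2 0 0 -0.007 0.2; 4.2 -1.3 -0.2 0 0 -0.007 0.2; 4.2 -1.2 -0.2 0 0 -0.006 0.2; 2.2 -0.6 -0.1 0 0 0 0.2; 0 0 0 0 0 0 0.2; 0 0 0 0 0 0 0.2; 0 0 0 0 0 0 0.2"

```text
clock: 5.28
eef_pos: [0.5877, -0.0941, 0.083]
tcp_rot: [3.141, 0.0, -1.819]
contact_force: [0.4, 0.5, -2.8]
gripper_width: 0.367
grasp_force: 50.2
```

Run:
```python
from h import *
im,d,P,M=look('wrist','w2'); np.savez('w2.npz',im=im,d=d,P=P,E=M['extrinsics'])
o=arm.observe();print(np.round(o['eef_pos'],4),np.round(o['tcp_rot'],4),o['clock'],o['contact_force'],o['ft_torque'])
im,d,P,M=look('top'); np.savez('t2.npz',im=im,d=d,P=P)
c2=cv2.resize(im[190:320,340:525],None,fx=2,fy=2,interpolation=cv2.INTER_CUBIC)
w=cv2.imread('pics/w2.png')
cv2.imwrite('pics/t2.png',c2[...,::-1])
```

```text
[ 0.5878 -0.0942  0.0831] [ 3.1408e+00  3.0000e-04 -1.8188e+00] 5.325 [ 0.65525304  0.65093632 -3.41198781] [ 0.01220379 -0.02120616  0.02388675]
```

View pics/w2.png

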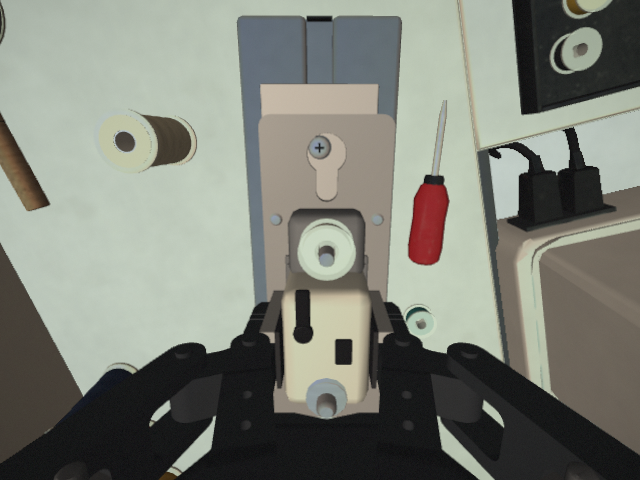

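The screw head shows through the front keyhole at about (319,147), with the hole centre near (326,151). I'll measure both precisely.

Run:
```python
from h import *
z=np.load('w2.npz');im=z['im'].astype(int);M=arm.camera_model('wrist');M['extrinsics']=z['E'];d=z['d']
R,G,B=im[...,0],im[...,1],im[...,2]
print(im[150,323],im[150,338],im[125,300],im[147,314],im[100,320], z['P'][125,300,2],z['P'][100,320,2],z['P'][147,316])
Z=z['P'][...,2]
hole=(Z<.05)&(Z>0); m=np.zeros((480,640),np.uint8); m[125:205,295:358]=hole[125:205,295:358]
n,l,s,c=cv2.connectedComponentsWithStats(m); k=1+np.argmax(s[1:,4]); m=(l==k).astype(np.uint8); print(s[k])
ct=max(cv2.findContours(m,cv2.RETR_EXTERNAL,cv2.CHAIN_APPROX_NONE)[0],key=len).reshape(-1,2)
zp=np.median(Z[110:128,275:300]); print('platetop',zp)
w=ray(ct,.0831-.0091+.004,M)[:,:2]*1000
o=arm.observe();p=o['eef_pos'][:2]*1000;yw=-1.8188
u=np.array([np.cos(yw),np.sin(yw)]);v=np.array([-u[1],u[0]])
q=np.c_[(w-p)@u,(w-p)@v]; 
x0=q[:,0].max()
far=q[q[:,0]>q[:,0].max()-9]
A=np.c_[2*far,np.ones(len(far))];s_=np.linalg.lstsq(A,(far**2).sum(1),rcond=None)[0]
print('hole u,v',s_[:2],'r',np.sqrt(s_[2]+(s_[:2]**2).sum()), 'ext',q.min(0),q.max(0))
# plate outer
# screw
b=np.zeros((480,640),np.uint8); b[130:165,303:335]=((B-R>2)&(Z<.05))[130:165,303:335]
n,l,s,c=cv2.connectedComponentsWithStats(b);k=1+np.argmax(s[1:,4]);print('screw',s[k],c[k])
cc=max(cv2.findContours((l==k).astype(np.uint8),cv2.RETR_EXTERNAL,cv2.CHAIN_APPROX_NONE)[0],key=len)
(e,r)=cv2.minEnclosingCircle(cc);print(e,r)
for uv in (e,c[k]):
  for zz in(.025,.027):
    s2=ray([uv],zz,M)[0,:2]*1000;print('screw',s2,(s2-p)@u,(s2-p)@v)
cv2.imwrite('pics/z.png',cv2.resize(z['im'][100:210,250:400,::-1],None,fx=4,fy=4))
```

```text
[143 154 148] [185 175 159] [161 151 139] [117 126 146] [191 180 164] 0.07931255085106237 0.0210387854544192 [ 0.57429448 -0.16128914  0.03005194]
[ 308  133   39   68 1763]
platetop 0.07882467665233832
hole u,v [67.55345316 -2.38463042] r 7.505926825067112 ext [ 48.11380737 -10.20558548] [75.01712833  5.22232426]
screw [310 139  15  15 176] [317.04545455 146.30113636]
(317.125, 146.375) 7.675140857696533
screw [ 573.78002955 -161.35878021] 68.53454595921937 2.7489159188619485
screw [ 573.72131046 -161.39609515] 68.58513295589772 2.701153043966907
screw [ 573.81240188 -161.40705727] 68.57339954139972 2.792148319749915
screw [ 573.75336204 -161.44389388] 68.6236015795242 2.7439571012739274
```

View pics/z.png

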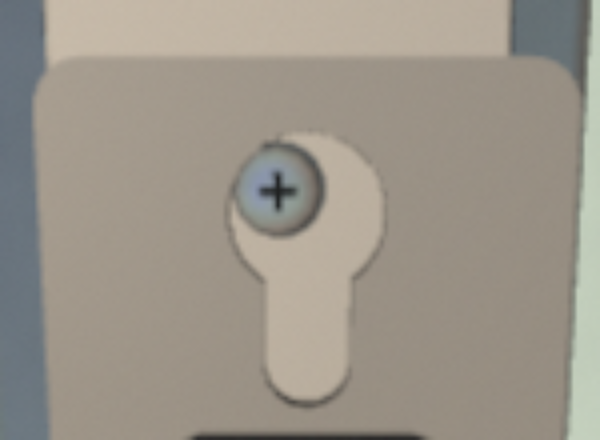

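apply_moves:
  targets: "0.06 -0.34 1 0 0 0 0.2; 0 0 1.5 0 0 0 0.2; 0 0 1.0 0 0 0 0.2; 0 0 0.5 0 0 0 0.2; 0 0 0 0 0 0 0.2; 0 0 0 0 0 0 0.2"

```text
clock: 6.12
eef_pos: [0.5917, -0.0969, 0.0437]
tcp_rot: [-3.141, -0.0, -1.82]
contact_force: [0.0, -0.3, -3.6]
gripper_width: 0.371
grasp_force: 50.2
```

Run:
```python
from h import *
im,d,P,M=look('wrist'); np.savez('w3.npz',im=im,d=d,P=P,E=M['extrinsics'])
o=arm.observe();print(np.round(o['eef_pos'],4),np.round(o['tcp_rot'],4),o['clock'],o['contact_force'],o['ft_torque'])
cv2.imwrite('pics/w3.png',cv2.resize(im[80:230,230:430,::-1],None,fx=4,fy=4,interpolation=cv2.INTER_CUBIC))
```

```text
[ 0.5918 -0.097   0.0439] [-3.1404  0.     -1.8205] 6.175 [-0.42191911  0.32672184 -2.81507239] [0.01085576 0.02986076 0.02044226]
```

View pics/w3.png

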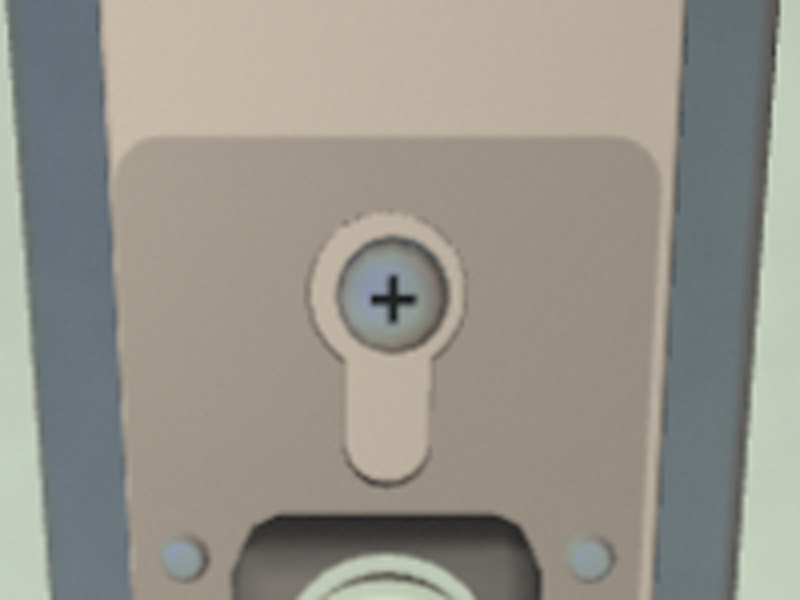

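The screw head now sits inside the front hole, offset about 0.6 mm, with clear margin all round. I'll trim that and lower gently.

apply_moves:
  targets: "-0.06 0.06 0.2 0 0 0 0.2; 0 0 0.3 0 0 0 0.2; 0 0 0.3 0 0 0 0.2; 0 0 0.2 0 0 0 0.2; 0 0 0 0 0 0 0.2"

```text
clock: 6.8
eef_pos: [0.5906, -0.096, 0.033]
tcp_rot: [3.141, -0.0, -1.82]
contact_force: [0.0, 0.4, -3.2]
gripper_width: 0.366
grasp_force: 50.2
```

apply_moves:
  targets: "0 0 0.2 0 0 0 0.2; 0 0 0.2 0 0 0 0.2; 0 0 0.1 0 0 0 0.2; 0 0 0 0 0 0 0.2; 0 0 0 0 0 0 0.2"

```text
clock: 7.42
eef_pos: [0.5911, -0.0962, 0.0285]
tcp_rot: [-3.141, -0.0, -1.82]
contact_force: [0.3, -0.8, -1.4]
gripper_width: 0.365
grasp_force: 50.3
```

apply_moves:
  targets: "0 0 0.1 0 0 0 0.2; 0 0 0.05 0 0 0 0.2; 0 0 0 0 0 0 0.2; 0 0 0 0 0 0 0.2"

```text
clock: 7.92
eef_pos: [0.5911, -0.0962, 0.027]
tcp_rot: [-3.141, -0.0, -1.82]
contact_force: [1.0, -1.8, -0.7]
gripper_width: 0.37
grasp_force: 50.4
```

apply_moves:
  targets: "0 0 0.05 0 0 0 0.2; 0 0 0.03 0 0 0 0.2; 0 0 0 0 0 0 0.2; 0 0 0 0 0 0 0.2"

```text
clock: 8.43
eef_pos: [0.5911, -0.0962, 0.0265]
tcp_rot: [-3.141, -0.0, -1.82]
contact_force: [-1.3, -1.0, 4.9]
gripper_width: 0.366
grasp_force: 51.0
```

The plate is seated flat with a light press. Next I'll slide it toward base +x, which is tool +x.

apply_moves:
  targets: "0.2 0 0 0 0 0 0.2; 0.2 0 0 0 0 0 0.2; 0.2 0 0 0 0 0 0.2; 0.2 0 0 0 0 0 0.2; 0 0 0 0 0 0 0.2; 0 0 0 0 0 0 0.2"

```text
clock: 9.18
eef_pos: [0.59, -0.1028, 0.0265]
tcp_rot: [-3.14, 0.003, -1.82]
contact_force: [2.0, 4.0, 6.1]
gripper_width: 0.367
grasp_force: 51.2
```

apply_moves:
  targets: "0.2 0 0 0 0 0 0.2; 0.2 0 0 0 0 0 0.2; 0.2 0 0 0 0 0 0.2; 0.1 0 0 0 0 0 0.2; 0 0 0 0 0 0 0.2; 0 0 0 0 0 0 0.2"

```text
clock: 9.93
eef_pos: [0.588, -0.1096, 0.0265]
tcp_rot: [-3.14, 0.003, -1.82]
contact_force: [1.7, 4.3, 5.3]
gripper_width: 0.365
grasp_force: 51.2
```

apply_moves:
  targets: "0.1 0 0 0 0 0 0.2; 0.1 0 0 0 0 0 0.2; 0.1 0 0 0 0 0 0.2; 0 0 0 0 0 0 0.2; 0 0 0 0 0 0 0.2"

```text
clock: 10.55
eef_pos: [0.5875, -0.1114, 0.0265]
tcp_rot: [-3.14, 0.005, -1.819]
contact_force: [2.7, 7.6, 5.7]
gripper_width: 0.361
grasp_force: 51.3
```

apply_moves:
  targets: "0.1 0 0 0 0 0 0.2; 0.1 0 0 0 0 0 0.2; 0 0 0 0 0 0 0.2; 0 0 0 0 0 0 0.2"

```text
clock: 11.05
eef_pos: [0.5874, -0.1117, 0.0266]
tcp_rot: [-3.14, 0.008, -1.818]
contact_force: [3.0, 11.9, 6.2]
gripper_width: 0.363
grasp_force: 51.4
```

Run:
```python
from h import *
im,d,P,M=look('top'); a=cv2.resize(im[215:300,360:500],None,fx=5.5,fy=5.5,interpolation=cv2.INTER_CUBIC)
cv2.imwrite('pics/s4.png',a[...,::-1])
im,d,P,M=look('wrist'); b=cv2.resize(im[80:230,230:430],None,fx=2.6,fy=2.6,interpolation=cv2.INTER_CUBIC)
im,d,P,M=look('side'); c=im[250:380,330:480]; c=cv2.resize(c,(450,390),interpolation=cv2.INTER_CUBIC)[:,130:400]
cv2.imwrite('pics/m4.png',np.hstack([b[:390],c])[...,::-1])
o=arm.observe();print(o['eef_pos'],o['contact_force'],o['clock'])
```

```text
[ 0.58735099 -0.1116257   0.02652409] [ 3.30906706 11.04113675  6.28481033] 11.2
```

View pics/m4.png

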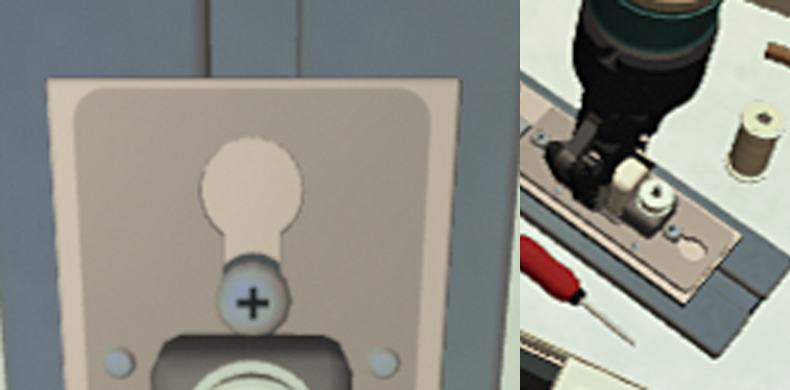

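The wrist view shows the front screw at the slot's closed end. The last 2 mm commanded moved the plate only 0.3 mm while the force rose, so it is on the hard stop. I'll ease off, let go and rise.

apply_moves:
  targets: "-0.1 0 -0.05 0 0 0 0.2; -0.1 0 0 0 0 0 0.2; 0 0 0 0 0 0 0.2; 0 0 0 0 0 0 0.7; 0 0 0 0 0 0 0.7; 0 0 0 0 0 0 0.7; 0 0 0 0 0 0 0.7; 0 0 -1 0 0 0 0.7; 0 0 -2 0 0 0 0.7; 0 0 -3 0 0 0 0.7; 0 0 -4 0 0 0 0.7; -3 0 -5 0 0 0 0.7; -4 0 -5 0 0 0 0.7; -5 0 0 0 0 0 0.7; -5 0 0 0 0 0 0.7; -5 0 0 0 0 0 0.7; 0 0 0 0 0 0 0.7; 0 0 0 0 0 0 0.7"

```text
clock: 13.45
eef_pos: [0.6404, 0.0987, 0.2257]
tcp_rot: [-3.141, -0.0, -1.82]
contact_force: [-1.0, 0.7, -0.9]
gripper_width: 0.701
grasp_force: 0.0
```

Run:
```python
from h import *
im,d,P,M=look('wrist','w5')
i2,d2,P2,M2=look('top')
a=cv2.resize(im,(400,300),interpolation=cv2.INTER_AREA)
b=cv2.resize(i2[215:305,360:480],(400,300),interpolation=cv2.INTER_CUBIC)
i3,d3,P3,M3=look('side')
c=cv2.resize(i3[262:337,345:445],(400,300),interpolation=cv2.INTER_CUBIC)
e=cv2.resize(im[150:330,210:450],(400,300),interpolation=cv2.INTER_CUBIC)
cv2.imwrite('pics/m5.png',np.vstack([np.hstack([a,b]),np.hstack([c,e])])[...,::-1])
o=arm.observe();print(o['eef_pos'],o['contact_force'],o['clock'])
```

```text
[0.64029424 0.09755388 0.22552636] [-0.49901122  0.04045475 -0.46353388] 13.6
```

View pics/m5.png

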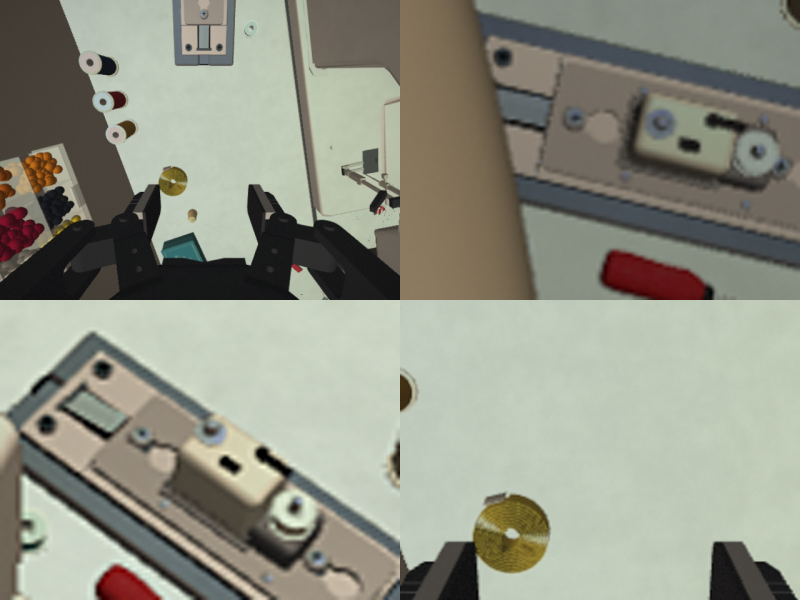

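The picture shows the rear screw at its slot's end. The tongue lies just behind the plate's rear edge, and the spool and screwdriver are untouched. I'll use the depth image to check that the tongue is up.

Run:
```python
from h import *
sm=np.array([.5854,-.1106]);sm=sm+np.array([-.0007,0]);yw=-1.82
u=np.array([np.cos(yw),np.sin(yw)]);v=np.array([-u[1],u[0]])
for n in('side','wrist','top'):
    im,d,P,M=look(n); q=P[...,:2]-sm; a=q@u*1000;b=q@v*1000;ok=(d>0)
    for lo in range(-100,-44,4):
        m=ok&(a>lo)&(a<=lo+4)&(abs(b)<5); s=ok&(a>lo)&(a<=lo+4)&(abs(b)>15)&(abs(b)<26)
        if m.any() and s.any(): print(n,lo+2,m.sum(),'mid',round(float(np.median(P[m][:,2]))*1000,1),'sides',round(float(np.median(P[s][:,2]))*1000,1))
```

```text
side -98 7 mid 17.6 sides 18.0
side -94 10 mid 18.4 sides 20.7
side -90 9 mid 18.3 sides 19.1
side -86 9 mid 19.2 sides 18.1
side -82 11 mid 18.8 sides 17.5
side -78 10 mid 19.8 sides 17.6
side -74 12 mid 20.0 sides 17.4
side -70 13 mid 20.2 sides 17.9
side -66 7 mid 20.6 sides 17.6
side -62 9 mid 21.0 sides 21.0
side -58 6 mid 24.8 sides 21.5
side -54 13 mid 25.4 sides 20.5
side -50 15 mid 25.3 sides 21.2
side -46 10 mid 20.9 sides 21.1
wrist -98 75 mid 18.8 sides 19.0
wrist -94 55 mid 19.7 sides 21.0
wrist -90 55 mid 19.7 sides 22.9
wrist -86 55 mid 20.1 sides 19.7
wrist -82 54 mid 21.1 sides 19.1
wrist -78 56 mid 21.8 sides 19.1
wrist -74 57 mid 22.5 sides 19.1
wrist -70 62 mid 23.0 sides 19.0
wrist -66 58 mid 23.9 sides 19.2
wrist -62 55 mid 23.1 sides 21.3
wrist -58 57 mid 23.1 sides 23.0
wrist -54 85 mid 27.7 sides 23.0
wrist -50 71 mid 29.0 sides 22.9
wrist -46 34 mid 28.2 sides 23.1
top -86 7 mid 19.1 sides 18.6
top -82 12 mid 18.6 sides 17.0
top -78 16 mid 20.1 sides 17.4
top -74 14 mid 21.3 sides 17.5
top -70 17 mid 21.4 sides 17.6
top -66 17 mid 21.4 sides 17.1
top -62 15 mid 19.4 sides 18.5
top -58 16 mid 21.8 sides 21.4
top -54 16 mid 26.9 sides 21.0
top -50 15 mid 26.6 sides 22.3
top -46 13 mid 25.3 sides 22.1
```

The tongue slopes up to about 4.7 mm above the shoe behind the plate, so it has snapped up. The plate lies flat at about +4 mm.

```bash
python3 -c "
from plant import arm
print(arm.hand_in())"
```

```text
the job is handed in; nothing more can be done
None
```

The winder is mounted on its base: the plate lies flat with both screws at their slot ends, the spring tongue is up behind it, and the spool and screwdriver are untouched. I handed it in at about 14 s; the verdict isn't shown.

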